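Find the hidden locking hole with the pin and lock the stage

ROBOT

A 6-joint arm with a two-finger parallel gripper is mounted at the origin on a cart in front of the work surface, level with it; the furniture and walls round the work are solid. World frame = base frame: x ahead of the robot, y to its left, z up, the work surface at z = 0. Lengths are in m, angles in rad, forces in N, time in s.
With the tool pointing down it reaches from about 0.25 to 0.775 m from the base axis. Payload 4 kg.
Tool frame: the origin (TCP) lies at the very end of the fingers, on their centre line; the grasp point (between the pads) lies 19 mm behind it (robot.hold_point_z is the distance from the TCP to the grasp point, in m); z points along the fingers, y is the line along which they close (so a half turn about z gives the same grasp; the last joint's range is limited). The gripper opens to 94 mm and grips with 3 to 60 N. Pads are 16 mm wide; open, the fingers measure 119 mm over their backs; the gripper's body (75 mm by 177 mm) begins 78 mm behind the grasp point.
Start: joints at [1.117, 0.087, 1.371, -0, 1.684, -0.103], TCP at [0.189, 0.517, 0.206] pointing down, gripper open.
Joint ranges: [-3.1, 3.1], [-0.76, 2.03], [0.27, 2.55], [-1.08, 4.22], [0.17, 2.65], [-2.57, 2.57]. Speed limits (rad/s): [2.79, 2.79, 3.14, 3.14, 3.14, 3.14].

INTERFACE

Orientations are given as [roll, pitch, yaw] about the fixed x, y, z axes, in that order (R = Rz(yaw) Ry(pitch) Rx(roll)).
In Python, from bench import robot gives the robot as it stands.
- The arm moves only by the tool carry_out, never from a script. Its argument "steps" is a list of rows, each a list of 3 entries, a list of its own where there are three numbers: the shift along the tool's x, y, z in m, then the turn about the tool's z in units of 10 degrees (1.0 is 10 degrees), then the closure, from -1 (fully open) to 1 (shut). In form: [[[tx, ty, tz], roll, jaw], ...]. A call has 1 to 10 rows; each row is the pose to reach, as a shift and turn from the pose commanded when the call began, along the tool's axes at that moment; what a row does not reach only later rows make up. A row lasts 1/8 s, in which the tool goes at most 62.5 mm and 10.7 degrees, less where a joint would pass 70% of its speed; a pose out of reach is approached as far as the arm can. A call with a gripper value outside its range is refused whole. The fingers move at their own pace and stop on an object; the grip force is fixed at half the most. Time passes only in rows, so rows that repeat a pose let the fingers close. It gives the time, the measured TCP pose, the force, the opening and the grip force at its end, in the units of the state.
- robot.get_obs(): the state, without advancing time (a new reading comes with each control period).
- robot.snapshot(name): name is "scene" or "top"; returns a dict with "image" (420x560x3 uint8, red, green, blue), "z_map" (420x560 float32, m along the optical axis (not along the pixel's ray), 0 where there is no reading), "mtx" (3x3 intrinsics, pixels), "D" ([k1, k2, p1, p2, k3] as OpenCV has them; the pictures are not rectified), "R" (3x3) and "t" (3): a world point X has camera coordinates R X + t. Camera axes: x right, y down, z forward; pixel columns grow to the right and rows downward; lengths in m; the calibration is good to about 2 mm. A picture is of the moment at which its call begins.
- robot.close_job(): hands the job in; it is judged then, once.
The state is a dict: "time": time; "joint_positions": joint angles; "qvel": joint speeds; "joint_torque": joint torques, N m; "tool_pos": TCP position; "ee_rot": TCP orientation; "wrist_force": force on the tool from outside, world axes, zero at the start; "wrist_torque": the same for the moment, N m; "width": finger opening in m; "finger_force": force on a finger pad.
Only numpy, scipy, OpenCV 4.12 (cv2) and the standard library are available. Lean on these libraries where they do the work, as an engineer would, in place of code of your own. Each camera call takes 0.05 s, during which the arm holds its last target. There are 200 camera calls.

TASK

Take the red-headed locking pin from its wooden block and put its tip down through the brass bush of the stage's sliding cover until it rests lightly on the bar hidden underneath. Keeping hold of the pin, sweep it, and the cover with it, along the bar until you feel the hole, then push the pin fully home so that its collar sits on the bush, and only then let go of it. Press gently throughout, never with as much as 30 N, and leave the screw tin, the bottle and the circuit board where they are.

Things in the scene. Friction and masses are not known exactly. Their poses are not given: they have to be found in the camera images.
- stage: A fixed blue positioning stage, 74 mm wide (x) by 200 mm long (y); deck 36 mm, aluminium guides 43 mm high. Origin: centre of its underside; x across it, y along it, z up. Inside it, out of sight under the cover, lies a steel bar with one hole. The bar is clamped and stays put under less than 100 N.
- bar_plane (a point): Point on the stage's centre line, level with the hidden bar's flat top face, 22 mm above the stage's underside; axes as the stage's. The bar's round hole (13 mm across, 1 mm chamfer, through all 16 mm of the bar, 2 mm of free space below) lies at x = 0 and y between -15 and +29 mm from here, different each time; it cannot be seen or measured, only felt.
- cover (a joint): The sliding aluminium cover (46 x 134 mm) on the stage, with a square brass bush (34 mm) on its middle. Value in m: the y of the bush's axis in the stage's frame, -0.030 to +0.030. It begins between -0.030 and -0.027, short of the hole. It slides along the stage's y with about 1 N of friction and stays where it is left; the pin in the bush carries it along.
- bush_mouth (a point): Centre of the upper face of the brass bush, 52 mm above the stage's underside, on the axis of its vertical hole (12 mm across, right through, with a 3 mm chamfer at the mouth); it moves with the cover.
- pin_head (a point): Centre of the locking pin's red cylindrical head (18 mm across, 46 mm tall), where the pin is grasped; z points up along the pin, which weighs 50 to 80 g. A dark collar (24 mm across, 3 mm thick) is below the head, its underside 26 mm below this point. With the tip on the bar the collar stands 16 mm above the bush; fully home, it sits on the bush.
- pin_tip (a point): Centre of the end face of the pin's steel shaft, 72 mm below the head's centre. The shaft is 10 mm across and reaches 46 mm below the collar; its end has a 2 mm chamfer, which leaves a flat 6 mm across. Fully home, the tip is 6 mm above the stage's underside.
- park_block: Fixed wooden block, 56 x 56 mm and 50 mm high; origin: centre of its underside. The pin stands upright in a hole in its middle (13 mm across, right through), its collar resting on the block's top.
- screw_tin: Loose round tin with a reddish lid, 64 mm across and 24 mm high; a bystander. Origin: centre of its underside.
- flux_bottle: Loose small orange-brown bottle with a white cap, 31 mm across and 67 mm high; a bystander. Origin: centre of its underside.
- circuit_board: Loose green circuit board, 63 x 77 x 15 mm; a bystander. Origin: centre of its underside.
Things that resemble listed ones, but are neither listed nor needed, are in the scene too. There is more than one size of the part that bears pin_head; the job needs the largest.

How it is judged:
By the outcome, as a careful person would: the job done as asked, in the order asked, and still so for the second after the job is handed in, with the robot touching nothing.
It also fails if it takes over 72 s, if anything falls off the work surface, if the arm or the gripper's body presses on something with over 40 N, if the wrist force passes 120 N, or if a joint passes its speed limit or range.

## Working session

There is one attempt and no reset: what is moved stays moved. The work goes in short steps, Python scripts to look and compute and a tool call to move; the robot and the scene stay as the last step left them, time stands still between calls to the robot, and variables do not carry over. Pictures are saved under pics/ and viewed, at most 10 in all, crops included, and the job is handed in when it is done.

Besides the shell and the picture viewer there is one more tool, called after ">>>" by a JSON object that holds its "api" and its "payload", one argument or row to a line. carry_out: Moves the arm, as the interface text tells. Its arguments: {"type":"object","properties":{"steps":{"type":"array","items":{"type":"array"}}},"required":["steps"]}

```bash
mkdir -p pics; cat > h.py <<'E'
import numpy as np,cv2
from bench import robot
def snap(n,f=None):
    s=robot.snapshot(n)
    if f: cv2.imwrite('pics/'+f,s['image'][:,:,::-1])
    return s
def ray(s,px,z):
    p=cv2.undistortPoints(np.array([[px]],float),np.array(s['mtx']),np.array(s['D']))[0,0]
    R=np.array(s['R']);t=np.array(s['t']).ravel()
    c=-R.T@t; d=R.T@np.array([p[0],p[1],1]); return c+d*(z-c[2])/d[2]
def cloud(s):
    z=s['z_map'];h,w=z.shape
    v,u=np.mgrid[:h,:w]
    p=cv2.undistortPoints(np.stack([u,v],-1).reshape(-1,1,2).astype(float),np.array(s['mtx']),np.array(s['D'])).reshape(h,w,2)
    P=np.dstack([p,np.ones((h,w))])*z[...,None]
    X=(P-np.array(s['t']).ravel())@np.array(s['R']); X[z==0]=np.nan; return X
E
python3 - <<'E'
from h import *
import pickle
for n in('scene','top'):
    s=snap(n,n+'1.png'); pickle.dump(s,open(n+'1.pkl','wb'))
    print(n,-np.array(s['R']).T@np.array(s['t']).ravel())
o=robot.get_obs();print(o,robot.hold_point_z)
E
```

```text
scene [0.53819866 0.86067275 0.69940448]
top [0.46012027 0.02898056 1.27466934]
{'time': 0.1, 'joint_positions': array([ 1.11690431e+00,  8.79068050e-02,  1.37204885e+00,  3.07650507e-06,
        1.68359074e+00, -1.03136855e-01]), 'qvel': array([-0.001298  , -0.00093474, -0.00281343, -0.00168125, -0.00059941,
       -0.00149078]), 'joint_torque': array([ 1.73161890e-03, -3.41253269e+01, -3.03303301e+01,  7.18397833e-02,
        3.03940522e-02, -7.61757633e-05]), 'tool_pos': array([0.18879854, 0.51607846, 0.20443469]), 'ee_rot': array([-3.13964961e+00, -2.04186975e-04,  2.79083764e+00]), 'wrist_force': array([ 0.41208548, -0.96358127, -0.15706284]), 'wrist_torque': array([-0.00693968,  0.01650228, -0.01085443]), 'finger_force': 0.0, 'width': 0.0938915726337656} 0.0188
```

View pics/scene1.png

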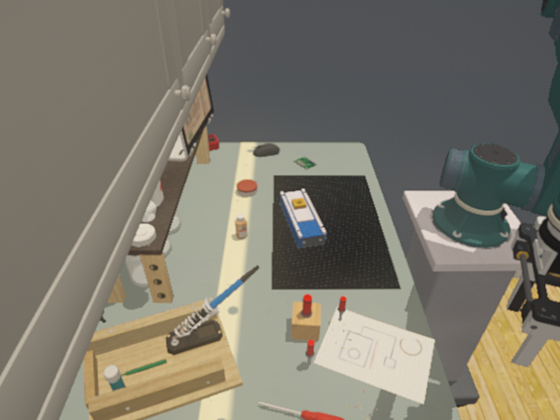

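View pics/top1.png

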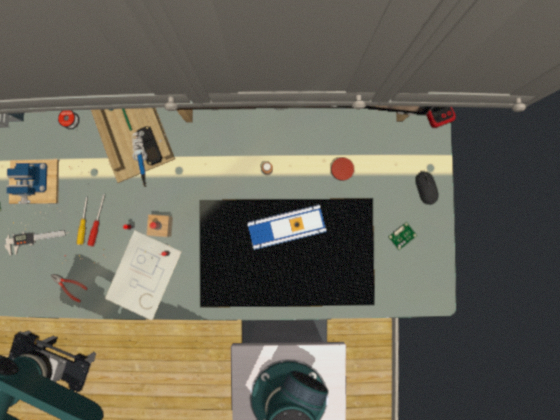

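The block with the largest red pin is at scene (307,310) / top (158,224). The stage is at top (287,227) with its brass bush at (297,225), displaced towards the right end, so stage +y points left in the image. Two smaller pins are decoys.

```bash
python3 - <<'E'
from h import *
import pickle
S={n:pickle.load(open(n+'1.pkl','rb')) for n in('scene','top')}
for n,rois in {'top':dict(stage=(240,200,332,255),pin=(144,208,176,240)),'scene':dict(stage=(275,185,330,250),pin=(288,290,325,342))}.items():
    s=S[n];hsv=cv2.cvtColor(s['image'],cv2.COLOR_RGB2HSV);X=cloud(s)
    for k,(a,b,c,d) in rois.items():
        m=np.zeros(hsv.shape[:2],bool);m[b:d,a:c]=1
        H,Sa,V=[hsv[...,i].astype(int) for i in range(3)]
        if k=='pin':
            mm=m&((H<6)|(H>174))&(Sa>150)&(V>60)
            P=X[mm];v,u=np.nonzero(mm)
            print(n,'red',mm.sum(),u.mean(),v.mean(),u.min(),u.max(),v.min(),v.max(),np.nanmedian(P,0),'zmax',np.nanmax(P[:,2]))
            t=mm&(X[...,2]>np.nanmax(P[:,2])-.008);v,u=np.nonzero(t)
            print('  head top',t.sum(),np.nanmean(X[t],0),ray(s,(u.mean(),v.mean()),.099))
            w=m&(abs(X[...,2]-.05)<.006); print('  block top',w.sum(),cv2.minAreaRect((X[w][:,:2]*1000).astype(np.float32)))
        else:
            mm=m&(H>15)&(H<32)&(Sa>130)&(V>90);v,u=np.nonzero(mm)
            print(n,'brass',mm.sum(),u.mean(),v.mean(),ray(s,(u.mean(),v.mean()),.052),np.nanmedian(X[mm],0))
            r=cv2.minAreaRect(np.stack([u,v],1).astype(np.float32));c=r[0];print('  rect',r,ray(s,c,.052))
            w=m&(X[...,2]>.025)&(X[...,2]<.06)
            print('  stage',w.sum(),cv2.minAreaRect((X[w][:,:2]*1000).astype(np.float32)))
            v,u=np.nonzero(w)
            e=np.array([ray(s,p,.038)[:2]*1000 for p in zip(u,v)],np.float32);print('  stage ray',cv2.minAreaRect(e))
E
```

```text
top brass 120 296.1666666666667 223.9 [ 0.4847874  -0.02413847  0.052     ] [ 0.48451284 -0.02380747  0.05388831]
  rect ((296.2059020996094, 223.82354736328125), (11.399173736572266, 11.156637191772461), 75.96376037597656) [ 0.4849901  -0.02424547  0.052     ]
  stage 2032 ((477.4960632324219, 2.1667861938476562), (74.12175750732422, 201.05511474609375), 13.414207458496094)
  stage ray ((477.5352478027344, 1.9786605834960938), (73.94020080566406, 200.19125366210938), 13.431944847106934)
top red 28 152.82142857142858 224.60714285714286 150 155 222 227 [0.48414313 0.34866734 0.09794181] zmax 0.10383820470091418
  head top 22 [0.48479117 0.34843742 0.09926742] [0.48479687 0.34851042 0.099     ]
  block top 350 ((484.07745361328125, 348.35467529296875), (57.713321685791016, 54.38734436035156), 85.28522491455078)
scene brass 100 298.57 203.13 [ 0.48146635 -0.01992233  0.052     ] [ 0.48090547 -0.01760634  0.05307201]
  rect ((298.8243408203125, 202.94593811035156), (9.04194450378418, 11.836727142333984), 80.53767395019531) [ 0.48073617 -0.02077177  0.052     ]
  stage 1440 ((476.17889404296875, 4.813499450683594), (73.91526794433594, 202.43971252441406), 13.50062370300293)
  stage ray ((476.93634033203125, 6.054328918457031), (79.16023254394531, 227.11312866210938), 13.041492462158203)
scene red 142 307.07042253521126 306.7887323943662 303 313 295 341 [0.48155622 0.3569573  0.08520122] zmax 0.10064808142080249
  head top 54 [0.48141693 0.35229464 0.09773064] [0.48153822 0.35338469 0.099     ]
  block top 550 ((482.5189514160156, 349.6390380859375), (57.91268539428711, 54.55443572998047), 85.58934020996094)
```

The two views agree: the pin is at (0.484, 0.349) with its head top at about 0.099. The stage centre is (0.477, 0.003), yaw 13.4°, and the bush is at stage y ≈ -0.027. I'll move above the pin and turn so that the fingers close along stage y.

>>> {"api": "carry_out", "payload": {
  "steps": [
    [[-0.055, -0.009, 0.009], -0.7, -0.06],
    [[-0.11, -0.019, 0.018], -1.4, -0.06],
    [[-0.165, -0.028, 0.027], -2.1, -0.06],
    [[-0.22, -0.037, 0.036], -2.8, -0.06],
    [[-0.275, -0.046, 0.045], -3.34, -0.06],
    [[-0.3347, -0.0565, 0.056], -3.34, -0.06],
    [[-0.3347, -0.0565, 0.056], -3.34, -0.06],
    [[-0.3347, -0.0565, 0.056], -3.34, -0.06]
  ]
}}

```text
time: 1.1
tool_pos: [0.4834, 0.3484, 0.1489]
ee_rot: [3.141, -0.002, -2.91]
wrist_force: [-0.6, -0.6, -0.0]
width: 0.0497
finger_force: 0.0
```

```bash
python3 - <<'E'
from h import *
o=robot.get_obs();print(o['tool_pos'],o['ee_rot'],o['width'],o['time'],o['joint_positions'])
s=snap('scene')
cv2.imwrite('pics/s2.png',cv2.resize(s['image'][230:370,220:400,::-1],None,fx=4,fy=4))
E
```

```text
[0.48342477 0.34840612 0.14890862] [ 3.14127787e+00 -1.62317613e-03 -2.91000302e+00] 0.04969992471266543 1.1 [ 5.28900308e-01  2.07031957e-01  1.34732150e+00  7.76609398e-04
  1.58869894e+00 -1.27347206e+00]
```

View pics/s2.png

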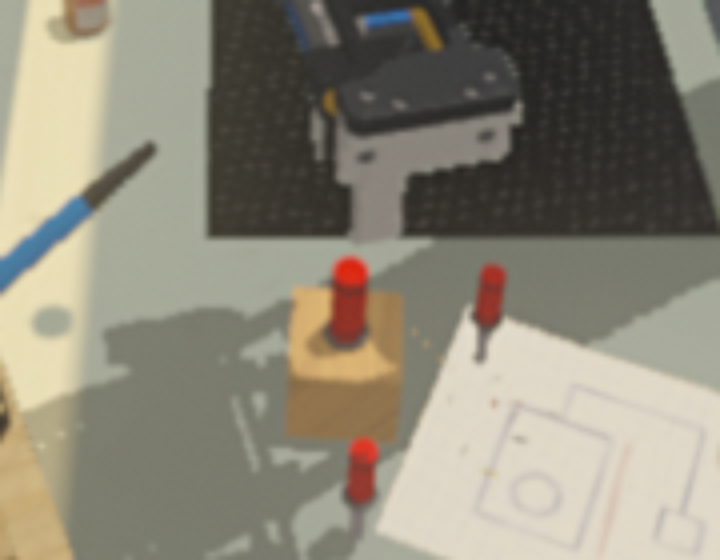

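The crop shows the open fingers right above the red head (350,270 in the crop), with nothing in the way. I'll descend and close.

>>> {"api": "carry_out", "payload": {
  "steps": [
    [[0, 0, 0.04], 0, -0.06],
    [[0, 0, 0.075], 0, -0.06],
    [[0, 0, 0.091], 0, -0.06],
    [[0, 0, 0.091], 0, -0.06],
    [[0, 0, 0.091], 0, 1],
    [[0, 0, 0.091], 0, 1],
    [[0, 0, 0.091], 0, 1],
    [[0, 0, 0.091], 0, 1],
    [[0, 0, 0.091], 0, 1]
  ]
}}

```text
time: 2.28
tool_pos: [0.4844, 0.3488, 0.0593]
ee_rot: [3.141, 0.001, -2.91]
wrist_force: [0.2, -0.1, 2.5]
width: 0.0175
finger_force: 30.0
```

>>> {"api": "carry_out", "payload": {
  "steps": [
    [[0, 0, -0.03], 0, 1],
    [[0, 0, -0.07], 0, 1],
    [[0, 0, -0.11], 0, 1],
    [[0.012, -0.0525, -0.11], 0, 1],
    [[0.025, -0.105, -0.11], 0, 1],
    [[0.0375, -0.1575, -0.11], 0, 1],
    [[0.05, -0.21, -0.11], 0, 1],
    [[0.0626, -0.2625, -0.11], 0, 1],
    [[0.075, -0.315, -0.11], 0, 1],
    [[0.0864, -0.3625, -0.11], 0, 1]
  ]
}}

```text
time: 3.52
tool_pos: [0.4826, -0.0261, 0.1681]
ee_rot: [3.142, -0.001, -2.91]
wrist_force: [1.2, -0.3, -1.4]
width: 0.0179
finger_force: 30.0
```

>>> {"api": "carry_out", "payload": {
  "steps": [
    [[0, 0, 0.025], 0, 1],
    [[0, 0, 0.05], 0, 1],
    [[0, 0, 0.05], 0, 1],
    [[0, 0, 0.05], 0, 1]
  ]
}}

```text
time: 4.03
tool_pos: [0.4836, -0.0242, 0.1192]
ee_rot: [-3.141, 0.001, -2.909]
wrist_force: [-0.6, 0.3, -0.2]
width: 0.0174
finger_force: 30.0
```

```bash
python3 - <<'E'
from h import *
import pickle
o=robot.get_obs();print(o['tool_pos'],o['wrist_force'],o['width'])
s=snap('scene');pickle.dump(s,open('scene3.pkl','wb'))
cv2.imwrite('pics/s3.png',cv2.resize(s['image'][130:260,220:380,::-1],None,fx=4.5,fy=4.5,interpolation=cv2.INTER_CUBIC))
E
```

```text
[ 0.48357302 -0.02419431  0.11918572] [-0.6162051   0.29494194 -0.15135686] 0.017418384023720427
```

View pics/s3.png

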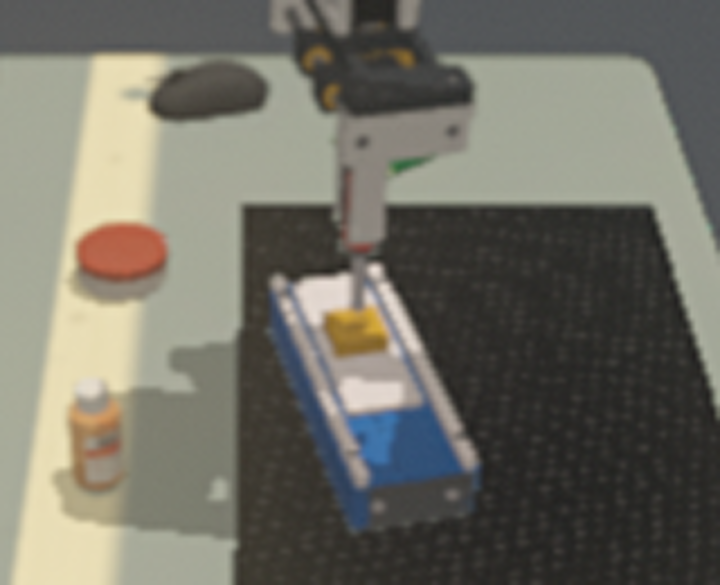

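The pin tip is at crop (358,310), just above the bush top (355,322), and the bystanders are untouched. I'll compare tip and bush numerically.

```bash
python3 - <<'E'
from h import *
import pickle
s=pickle.load(open('scene3.pkl','rb'))
print('tip',ray(s,(220+358/4.5-.5,130+310/4.5-.5),.064))
X=cloud(s);hsv=cv2.cvtColor(s['image'],cv2.COLOR_RGB2HSV).astype(int)
m=np.zeros(X.shape[:2],bool);m[190:215,285:315]=1
m&=(hsv[...,0]>15)&(hsv[...,0]<32)&(hsv[...,1]>130)&(hsv[...,2]>70)
t=m&(hsv[...,2]>hsv[...,2][m].mean());
for r in range(195,212): print(r,' '.join(f'{hsv[r,c,2]:3d}' if m[r,c] else '  .' for c in range(288,312)))
# guide/bush geometry: stage-aligned corners of bush top predicted for centre
R,_=cv2.Rodrigues(np.array(s['R']));th=np.radians(13.4)
for c in [(.4838,-.0240),(.482,-.022)]:
    P=np.array([[c[0]+a*np.cos(th)-b*np.sin(th),c[1]+a*np.sin(th)+b*np.cos(th),.052] for a,b in[(0,0),(-.017,-.017),(.017,-.017),(.017,.017),(-.017,.017)]])
    print(cv2.projectPoints(P,R,np.array(s['t'],float).ravel(),np.array(s['mtx']),np.array(s['D'],float))[0][:,0].round(1).tolist())
E
```

```text
tip [ 0.48029646 -0.02539777  0.064     ]
195   .   .   .   .   .   .   .   .   .   .   .   .   .   .   .   .   .   .   .   .   .   .   .   .
196   .   .   .   .   .   .   .   .   .   .   .   .   .   .   .   .   .   .   .   .   .   .   .   .
197   .   .   .   .   .   .   .   .   .   .   .   .   .   .   .   .   .   .   .   .   .   .   .   .
198   .   .   .   .   .   .   .   .   .   .   .   .   .   .   .   .   .   .   .   .   .   .   .   .
199   .   .   .   .   .   .   . 209 211 203 190   . 185 200 209   .   .   .   .   .   .   .   .   .
200   .   .   .   .   . 160 173 191 201 200 193 186 183 193 203 208   .   .   .   .   .   .   .   .
201   .   .   .   .   . 145 153 166 181 179 172 169 171 180 198 208   .   .   .   .   .   .   .   .
202   .   .   .   .   . 143 150 152 156 151 145 145 153 177 200 208 210   .   .   .   .   .   .   .
203   .   .   .   .   . 142 151 152 150 146 147 150 163 186 201 203 205   .   .   .   .   .   .   .
204   .   .   .   .   . 138 148 153 155 153 153 154 156 165 167 167 170 183   .   .   .   .   .   .
205   .   .   .   .   .   . 143 150 151 150 150 149 146 143 140 138 137 152   .   .   .   .   .   .
206   .   .   .   .   .   . 137 139 139 141 140 139 136 135 133 131 130 141   .   .   .   .   .   .
207   .   .   .   .   .   .   . 132 134 136 134 134 133 134 136 137 137   .   .   .   .   .   .   .
208   .   .   .   .   .   .   . 136 138   .   .   .   .   .   .   .   .   .   .   .   .   .   .   .
209   .   .   .   .   .   .   .   .   .   .   .   .   .   .   .   .   .   .   .   .   .   .   .   .
210   .   .   .   .   .   .   .   .   .   .   .   .   .   .   .   .   .   .   .   .   .   .   .   .
211   .   .   .   .   .   .   .   .   .   .   .   .   .   .   .   .   .   .   .   .   .   .   .   .
[[297.7, 202.2], [301.9, 197.9], [290.1, 199.6], [293.3, 206.7], [305.4, 205.0]]
[[298.3, 202.7], [302.6, 198.3], [290.7, 200.0], [294.0, 207.2], [306.1, 205.4]]
```

Top-view figures place the bush axis at (0.484, -0.024), which matches the tool, so any remaining offset is well within the chamfer. I'll lower gently.

>>> {"api": "carry_out", "payload": {
  "steps": [
    [[0, 0, 0.006], 0, 1],
    [[0, 0, 0.01], 0, 1],
    [[0, 0, 0.012], 0, 1],
    [[0, 0, 0.014], 0, 1],
    [[0, 0, 0.016], 0, 1],
    [[0, 0, 0.016], 0, 1]
  ]
}}

```text
time: 4.82
tool_pos: [0.4832, -0.0242, 0.1023]
ee_rot: [3.141, 0.0, -2.909]
wrist_force: [-0.6, 1.0, -0.3]
width: 0.0177
finger_force: 30.0
```

>>> {"api": "carry_out", "payload": {
  "steps": [
    [[0, 0, 0.004], 0, 1],
    [[0, 0, 0.008], 0, 1],
    [[0, 0, 0.012], 0, 1],
    [[0, 0, 0.016], 0, 1],
    [[0, 0, 0.02], 0, 1],
    [[0, 0, 0.02], 0, 1]
  ]
}}

```text
time: 5.58
tool_pos: [0.4832, -0.0241, 0.0821]
ee_rot: [3.141, -0.0, -2.909]
wrist_force: [0.7, -0.2, -1.5]
width: 0.0177
finger_force: 30.0
```

Now I'll find the bar in 1 mm steps.

>>> {"api": "carry_out", "payload": {
  "steps": [
    [[0, 0, 0.001], 0, 1],
    [[0, 0, 0.002], 0, 1],
    [[0, 0, 0.003], 0, 1],
    [[0, 0, 0.003], 0, 1]
  ]
}}

```text
time: 6.08
tool_pos: [0.4833, -0.0242, 0.0798]
ee_rot: [-3.142, 0.0, -2.909]
wrist_force: [-1.6, 0.4, 1.6]
width: 0.0176
finger_force: 30.0
```

>>> {"api": "carry_out", "payload": {
  "steps": [
    [[0, 0, 0.001], 0, 1],
    [[0, 0, 0.001], 0, 1]
  ]
}}

```text
time: 6.32
tool_pos: [0.4835, -0.0242, 0.0797]
ee_rot: [-3.141, 0.001, -2.909]
wrist_force: [-1.3, 0.6, 6.7]
width: 0.0174
finger_force: 30.0
```

The tip is on the bar at 6.7 N, TCP z 0.0797. I'll sweep along stage +y (tool +y).

>>> {"api": "carry_out", "payload": {
  "steps": [
    [[0, 0.001, 0], 0, 1],
    [[0, 0.002, 0], 0, 1],
    [[0, 0.003, 0], 0, 1],
    [[0, 0.004, 0], 0, 1],
    [[0, 0.005, 0], 0, 1],
    [[0, 0.006, 0], 0, 1]
  ]
}}

```text
time: 7.08
tool_pos: [0.4831, -0.0198, 0.0798]
ee_rot: [-3.138, 0.003, -2.91]
wrist_force: [1.3, -3.9, 4.8]
width: 0.0176
finger_force: 30.0
```

>>> {"api": "carry_out", "payload": {
  "steps": [
    [[0, 0.001, 0], 0, 1],
    [[0, 0.002, 0], 0, 1],
    [[0, 0.003, 0], 0, 1],
    [[0, 0.004, 0], 0, 1]
  ]
}}

```text
time: 7.58
tool_pos: [0.4823, -0.0158, 0.0797]
ee_rot: [-3.138, 0.003, -2.91]
wrist_force: [-0.1, -3.3, 4.2]
width: 0.0175
finger_force: 30.0
```

>>> {"api": "carry_out", "payload": {
  "steps": [
    [[0, 0.001, 0], 0, 1],
    [[0, 0.002, 0], 0, 1],
    [[0, 0.003, 0], 0, 1],
    [[0, 0.003, 0], 0, 1]
  ]
}}

```text
time: 8.07
tool_pos: [0.4815, -0.0127, 0.0797]
ee_rot: [-3.138, 0.003, -2.91]
wrist_force: [0.3, -4.1, 5.0]
width: 0.0172
finger_force: 30.0
```

>>> {"api": "carry_out", "payload": {
  "steps": [
    [[0, 0.001, 0], 0, 1],
    [[0, 0.002, 0], 0, 1],
    [[0, 0.003, 0], 0, 1],
    [[0, 0.003, 0], 0, 1]
  ]
}}

```text
time: 8.57
tool_pos: [0.4809, -0.0098, 0.0798]
ee_rot: [-3.138, 0.003, -2.91]
wrist_force: [0.8, -3.0, 5.7]
width: 0.0176
finger_force: 30.0
```

>>> {"api": "carry_out", "payload": {
  "steps": [
    [[0, 0.001, 0], 0, 1],
    [[0, 0.002, 0], 0, 1],
    [[0, 0.003, 0], 0, 1],
    [[0, 0.003, 0], 0, 1]
  ]
}}

```text
time: 9.07
tool_pos: [0.4802, -0.0069, 0.0797]
ee_rot: [-3.138, 0.003, -2.91]
wrist_force: [1.4, -3.5, 4.7]
width: 0.0174
finger_force: 30.0
```

>>> {"api": "carry_out", "payload": {
  "steps": [
    [[0, 0.001, 0], 0, 1],
    [[0, 0.002, 0], 0, 1],
    [[0, 0.003, 0], 0, 1],
    [[0, 0.003, 0], 0, 1]
  ]
}}

```text
time: 9.57
tool_pos: [0.4795, -0.004, 0.0797]
ee_rot: [-3.138, 0.003, -2.91]
wrist_force: [-0.0, -3.2, 5.3]
width: 0.0174
finger_force: 30.0
```

>>> {"api": "carry_out", "payload": {
  "steps": [
    [[0, 0.001, 0], 0, 1],
    [[0, 0.002, 0], 0, 1],
    [[0, 0.003, 0], 0, 1],
    [[0, 0.003, 0], 0, 1]
  ]
}}

```text
time: 10.07
tool_pos: [0.4788, -0.001, 0.0797]
ee_rot: [-3.138, 0.003, -2.91]
wrist_force: [1.2, -3.0, 5.4]
width: 0.0173
finger_force: 30.0
```

>>> {"api": "carry_out", "payload": {
  "steps": [
    [[0, 0.001, 0], 0, 1],
    [[0, 0.002, 0], 0, 1],
    [[0, 0.003, 0], 0, 1],
    [[0, 0.003, 0], 0, 1]
  ]
}}

```text
time: 10.58
tool_pos: [0.4781, 0.0019, 0.0798]
ee_rot: [-3.138, 0.003, -2.91]
wrist_force: [0.4, -3.1, 4.7]
width: 0.0175
finger_force: 30.0
```

>>> {"api": "carry_out", "payload": {
  "steps": [
    [[0, 0.001, 0], 0, 1],
    [[0, 0.002, 0], 0, 1],
    [[0, 0.003, 0], 0, 1],
    [[0, 0.003, 0], 0, 1]
  ]
}}

```text
time: 11.08
tool_pos: [0.4774, 0.0049, 0.0797]
ee_rot: [-3.138, 0.003, -2.91]
wrist_force: [-0.4, -3.0, 5.6]
width: 0.0173
finger_force: 30.0
```

>>> {"api": "carry_out", "payload": {
  "steps": [
    [[0, 0.001, 0], 0, 1],
    [[0, 0.002, 0], 0, 1],
    [[0, 0.003, 0], 0, 1],
    [[0, 0.003, 0], 0, 1]
  ]
}}

```text
time: 11.58
tool_pos: [0.4764, 0.0084, 0.0793]
ee_rot: [-3.14, 0.002, -2.91]
wrist_force: [2.0, -3.8, 4.2]
width: 0.0173
finger_force: 30.0
```

The height has dropped a little and the tilt is relaxing, so this may be the hole's edge. Smaller steps now.

>>> {"api": "carry_out", "payload": {
  "steps": [
    [[0, 0.001, 0], 0, 1],
    [[0, 0.001, 0], 0, 1]
  ]
}}

```text
time: 11.82
tool_pos: [0.475, 0.0108, 0.0776]
ee_rot: [3.139, -0.0, -2.909]
wrist_force: [1.8, 0.7, -0.0]
width: 0.0173
finger_force: 30.0
```

It dropped 2 mm and the force vanished: that's the hole. I'll press down gently.

>>> {"api": "carry_out", "payload": {
  "steps": [
    [[0, 0, 0.001], 0, 1],
    [[0, 0, 0.002], 0, 1],
    [[0, 0, 0.003], 0, 1],
    [[0, 0, 0.003], 0, 1]
  ]
}}

```text
time: 12.32
tool_pos: [0.4749, 0.0106, 0.0751]
ee_rot: [3.14, -0.0, -2.909]
wrist_force: [2.1, 2.8, 0.7]
width: 0.0178
finger_force: 30.0
```

>>> {"api": "carry_out", "payload": {
  "steps": [
    [[0, 0.0005, 0.001], 0, 1],
    [[0, 0.0005, 0.002], 0, 1],
    [[0, 0.0005, 0.003], 0, 1],
    [[0, 0.0005, 0.004], 0, 1],
    [[0, 0.0005, 0.005], 0, 1],
    [[0, 0.0005, 0.006], 0, 1],
    [[0, 0.0005, 0.007], 0, 1],
    [[0, 0.0005, 0.007], 0, 1]
  ]
}}

```text
time: 13.32
tool_pos: [0.4751, 0.0106, 0.0683]
ee_rot: [3.141, 0.0, -2.909]
wrist_force: [1.7, 4.7, 0.5]
width: 0.0174
finger_force: 30.0
```

>>> {"api": "carry_out", "payload": {
  "steps": [
    [[0, 0.0005, 0.001], 0, 1],
    [[0, 0.0005, 0.002], 0, 1],
    [[0, 0.0005, 0.003], 0, 1],
    [[0, 0.0005, 0.0035], 0, 1],
    [[0, 0.0005, 0.0035], 0, 1]
  ]
}}

```text
time: 13.95
tool_pos: [0.475, 0.0107, 0.0649]
ee_rot: [-3.141, 0.0, -2.91]
wrist_force: [2.2, 4.1, 0.1]
width: 0.0173
finger_force: 30.0
```

>>> {"api": "carry_out", "payload": {
  "steps": [
    [[0, 0, 0.0005], 0, 1],
    [[0, 0, 0.001], 0, 1],
    [[0, 0, 0.0015], 0, 1],
    [[0, 0, 0.0015], 0, 1]
  ]
}}

```text
time: 14.45
tool_pos: [0.4751, 0.0108, 0.0639]
ee_rot: [-3.141, 0.0, -2.909]
wrist_force: [0.2, 3.6, 4.3]
width: 0.0178
finger_force: 30.0
```

Contact is at 0.0639, as expected for home (0.0637). One more small press to confirm.

>>> {"api": "carry_out", "payload": {
  "steps": [
    [[0, 0, 0.0008], 0, 1],
    [[0, 0, 0.0008], 0, 1],
    [[0, 0, 0.0008], 0, 1]
  ]
}}

```text
time: 14.82
tool_pos: [0.4751, 0.0108, 0.0638]
ee_rot: [-3.141, 0.001, -2.909]
wrist_force: [-0.4, 3.1, 7.6]
width: 0.0178
finger_force: 30.0
```

It's home. I'll relax, open and lift.

>>> {"api": "carry_out", "payload": {
  "steps": [
    [[0, 0, -0.0015], 0, 1],
    [[0, 0, -0.0015], 0, 1],
    [[0, 0, -0.0015], 0, 0.3],
    [[0, 0, -0.0015], 0, 0],
    [[0, 0, -0.0015], 0, 0],
    [[0, 0, -0.0015], 0, 0],
    [[0, 0, -0.02], 0, 0],
    [[0, 0, -0.06], 0, 0],
    [[0, 0, -0.12], 0, 0],
    [[0, 0, -0.12], 0, 0]
  ]
}}

```text
time: 16.08
tool_pos: [0.4781, 0.0104, 0.1888]
ee_rot: [-3.138, 0.011, -2.909]
wrist_force: [-0.0, 0.1, 0.6]
width: 0.0469
finger_force: 0.0
```

>>> {"api": "carry_out", "payload": {
  "steps": [
    [[0, 0.05, -0.02], 0, 0],
    [[0, 0.1, -0.02], 0, 0],
    [[0, 0.15, -0.02], 0, 0],
    [[0, 0.2, -0.02], 0, 0],
    [[0, 0.2, -0.02], 0, 0],
    [[0, 0.2, -0.02], 0, 0]
  ]
}}

```text
time: 16.82
tool_pos: [0.4286, 0.205, 0.2017]
ee_rot: [-3.141, -0.002, -2.909]
wrist_force: [-0.9, 0.1, 0.1]
width: 0.047
finger_force: 0.0
```

```bash
python3 - <<'E'
from h import *
s=snap('top');X=cloud(s);hsv=cv2.cvtColor(s['image'],cv2.COLOR_RGB2HSV).astype(int)
m=np.zeros(X.shape[:2],bool);m[200:255,240:332]=1
m&=((hsv[...,0]<6)|(hsv[...,0]>174))&(hsv[...,1]>150)&(hsv[...,2]>60)
print('head top',m.sum(),np.nanmedian(X[m],0),'want z .101')
s=snap('scene')
cv2.imwrite('pics/s4.png',cv2.resize(s['image'][130:260,220:380,::-1],None,fx=4.5,fy=4.5,interpolation=cv2.INTER_CUBIC))
E
```

```text
head top 34 [0.47610004 0.01139881 0.10446627] want z .101
```

View pics/s4.png

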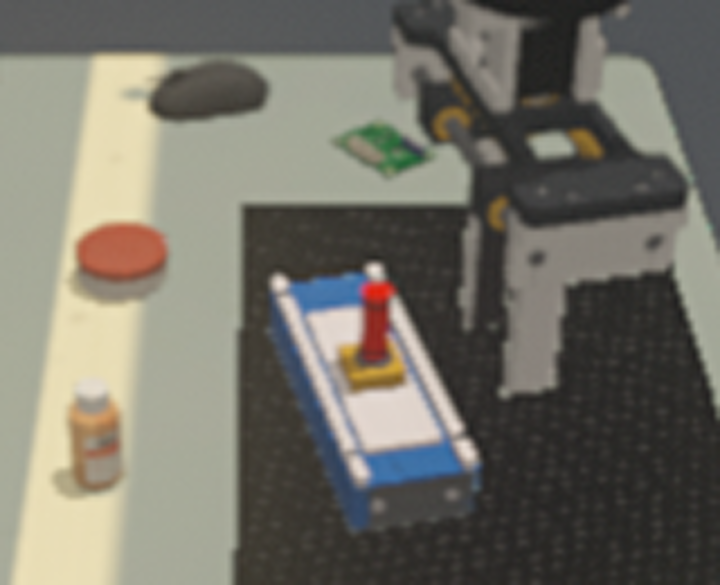

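The picture shows the pin upright, with its collar on the bush at (375,358) and the bystanders in place. The head's depth reads 3 mm high, so I'll check it a second time.

```bash
python3 - <<'E'
from h import *
for n,(a,b,c,d) in dict(top=(240,200,332,255),scene=(285,185,330,220)).items():
  Z=[];B=[]
  for i in range(4):
    s=snap(n);X=cloud(s);hsv=cv2.cvtColor(s['image'],cv2.COLOR_RGB2HSV).astype(int)
    r=np.zeros(X.shape[:2],bool);r[b:d,a:c]=1
    m=r&((hsv[...,0]<6)|(hsv[...,0]>174))&(hsv[...,1]>150)&(hsv[...,2]>60)
    v,u=np.nonzero(m);print(n,m.sum(),u.min(),u.max(),v.min(),v.max())
    Z.append(np.sort(X[m][:,2])[::-1][:12].round(4)); g=r&(hsv[...,0]>15)&(hsv[...,0]<32)&(hsv[...,1]>130)&(hsv[...,2]>90);B.append(np.nanmedian(X[g][:,2]))
  print(np.median(Z,0),'bush',np.round(B,4))
  R,_=cv2.Rodrigues(np.array(s['R']));P=np.array([[.475,.0108,z] for z in(.101,.104,.055,.058)])
  print(cv2.projectPoints(P,R,np.array(s['t'],float).ravel(),np.array(s['mtx']),np.array(s['D'],float))[0][:,0].round(1).tolist())
E
```

```text
top 34 280 286 225 230
top 34 280 286 224 230
top 34 280 286 225 230
top 34 281 286 224 230
[0.10935 0.10815 0.1071  0.10665 0.1057  0.1056  0.10535 0.10505 0.10485
 0.10465 0.10425 0.104  ] bush [0.0547 0.0546 0.0544 0.055 ]
[[283.4, 227.5], [283.4, 227.5], [283.1, 227.7], [283.1, 227.7]]
scene 73 301 307 193 209
scene 73 301 307 193 209
scene 73 301 307 193 209
scene 73 301 307 193 209
[    nan 0.10555 0.105   0.10445 0.10415 0.1041  0.1038  0.10375 0.1035
 0.10345 0.10315 0.1029 ] bush [0.0538 0.0538 0.0536 0.0542]
[[302.1, 194.9], [302.2, 194.0], [301.5, 209.1], [301.5, 208.2]]
```

The bush also reads about 2.5 mm high. Head top minus bush is therefore about 50 mm, against 49 mm expected, which agrees with the pin being home.

```bash
python3 -c "
from bench import robot
print(robot.close_job())"
```

```text
the job is handed in; nothing more can be done
None
```

The locking pin is home in the bar's hole with its collar on the bush, then released. The highest force reported was under 10 N, the tin, bottle and board look undisturbed in the last picture, and the job was handed in at about 17 s without a verdict coming back.

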